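# Tip the tube rack back onto its feet and push it up to the microscope

### The job

The test-tube rack has been left standing on its end: push it near the top so that it tips over onto its feet, holes facing up, towards the microscope. Then push it along the bench until its leading end lies flat against the side of the microscope's base, and draw back. Only push the rack, never grip, lift or carry it; do not touch the microscope with the robot, and leave the bottle, beaker and dish where they stand.

Things in the scene. Friction and masses are not known exactly. Their poses are not given: they have to be found in the camera images.
- rack: White plastic test-tube rack, loose, 0.15-0.31 kg, in use 180 long, 70 wide, 80 mm high; starts stood on end, 180 tall. Origin: centre of the end face then on the bench. z: along its length, up at the start. x: out of its underside, level at the start; tip it this way, within 0.25 rad of scope +y. In use x points down. y: across. Feet: end plates' edges at x = +40 mm; holed deck's face at x = -40.
- push_point (a point): on the outer face of the rack's holed deck (flat, flush with the end plates, ten 18 mm holes), mid width, 160 mm from the end it stands on, so 20 mm below the top at the start. Pushed here along rack x, the rack overbalances at about 15 to 20 degrees and falls onto its feet by itself.
- heel_l (a point): corner of the rack at rack (40, 35, 0) mm: foot edge about which it tips; stays on the bench. Once lying, the end plate above this edge (70 wide, 80 mm high, flat) is the trailing end to push on.
- heel_r (a point): corner of the rack at rack (40, -35, 0) mm: other end of the same foot edge. Once lying, the rack's long sides are open but for the end plates (6 mm thick), the edge of the floor (12 to 20 mm above the bench) and of the deck (74 to 80 mm), all flush with the 70 mm width: pushed sideways at its trailing end the rack turns about 0.05 rad per 10 mm
- nose_l (a point): corner of the rack at rack (40, 35, 180) mm: foot edge of the upper end, which becomes the leading end. Just after tipping it is roughly 50 to 110 mm short of the microscope's base and up to 0.25 rad askew to it.
- nose_r (a point): corner of the rack at rack (40, -35, 180) mm: other end of the same foot edge. Pushed endwise against the microscope, an askew rack tends to jam rather than turn: square it with a sideways push first
- scope: White stereo microscope, fixed. Base: slab 260 (x) x 180 (y) x 30 mm high; origin: centre of its underside. The rack goes against its flat side face at y = -90 mm, 260 mm long, that looks along the microscope's -y. Column at x = -90 mm, eyepieces lean to +x; about 340 mm tall, nothing overhangs the base's y sides.
- scope_side (a point): centre of that side face of the microscope's base, 15 mm above the bench
- bottle: bystander: glass bottle with orange cap, 70 mm across, 150 mm tall, stands just beyond the microscope, at its +y side; origin centre of the underside
- beaker: bystander: glass beaker, 60 mm across, 70 mm tall, to the +x side of the rack; origin centre of the underside
- dish: bystander: closed culture dish, 94 mm across, 18 mm high, beside the microscope at its -x side; origin centre of the underside

How it is judged:
On the way, in this order (a step that is already met when the one before it is completed fails the run):
1. the rack has been tipped over and lies on its feet (angle between rack's own x axis and vertical above 3.06 rad and height (world z) of each of heel_l, heel_r, nose_l, nose_r below 0.006 m), for 0.05 s.
2. its leading end lies flat against the side of the microscope's base (angle between rack's own x axis and vertical above 3.06 rad and y of each of nose_l, nose_r in the frame of scope above -0.096 m and x of nose_l in the frame of scope between -0.132 and 0.132 m and x of nose_r in the frame of scope between -0.132 and 0.132 m), for 0.1 s.
At the end, for the whole second after the job is handed in: The rack lies at rest on its feet, holes up (underside within 4.5 degrees of straight down, all four foot corners under 6 mm above the bench), with both corners of its leading end within 6 mm of the side face of the microscope's base and within that face's length (all of step 2 and height (world z) of each of heel_l, heel_r, nose_l, nose_r below 0.006 m and linear speed of rack below 0.02 m/s); the robot touches nothing.
It fails at once if the rack is lifted, or tipped the wrong way or sideways (a corner of the foot edge it tips about more than 25 mm above the bench) (height (world z) of any of heel_l, heel_r above 0.025 m).
It fails at once if the rack is carried (both ends of the foot edge it tips about more than 12 mm above the bench) (height (world z) of each of heel_l, heel_r above 0.012 m).
It fails at once if the robot touches the microscope (contact force between any of the arm, the fingers and scope above 1 N).
It fails at once if the bottle, beaker or dish is disturbed (moved more than 15 mm or tipped by more than 17 degrees) (distance of any of bottle, beaker, dish from where it was at the start of the episode above 0.015 m or angle between any of bottle, beaker, dish's own z axis and vertical above 0.3 rad).
It also fails if it takes over 64 s, if anything falls off the work surface, if the arm or the gripper's body presses on something with over 40 N, if the wrist force passes 120 N, or if a joint passes its speed limit or range.

### The arm

A 6-joint arm with a two-finger parallel gripper is mounted at the origin on the work surface. World frame = base frame: x ahead of the robot, y to its left, z up, the work surface at z = 0. Lengths are in m, angles in rad, forces in N, time in s.
With the tool pointing down it reaches from about 0.225 to 0.875 m from the base axis. Payload 3.4 kg.
Tool frame: the origin (TCP) lies between the finger pads; the fingertips stand 11 mm ahead of it and the grasp point (between the pads) lies 8 mm behind it; z points along the fingers, y is the line along which they close (so a half turn about z gives the same grasp; the last joint's range is limited). The gripper opens to 85 mm and grips with 20 to 120 N. Pads are 22 mm wide; open, the fingers measure 114 mm over their backs; the gripper's body (76 mm by 85 mm) begins 54 mm behind the grasp point. The pads swing forward as they close: fully open they stand 13 mm farther back than shut.
Start: joints at [1.056, 0.276, 1.505, -0, 1.361, -0.121], TCP at [0.221, 0.531, 0.242] pointing down, gripper open.
Joint ranges: [-2.89, 2.89], [-0.75, 2.08], [0.22, 2.7], [-1.18, 4.32], [0.11, 2.71], [-2.7, 2.7]. Speed limits (rad/s): [2.57, 2.57, 3.14, 3.14, 3.14, 3.14].

### API

Orientations are given as a unit quaternion [w, x, y, z].
In Python, from rig import sensors, eyes, manip gives the robot as it stands.
- The arm moves only by the tool drive_tool, never from a script. Its argument "deltas" is a list of rows, each an object with "linear": the shift along the world's x, y, z in mm, a list of three; "twist": the turn about the world's z in degrees; "claw": the opening, from 0 (shut) to 1 (fully open). In form: [{"linear": [tx, ty, tz], "twist": twist, "claw": claw}, ...]. A call has 1 to 12 rows; each row is the pose to reach, as a shift and turn from the pose commanded when the call began; what a row does not reach only later rows make up. A row lasts 1/12 s, in which the tool goes at most 41.7 mm and 7.16 degrees, less where a joint would pass 70% of its speed; a pose out of reach is approached as far as the arm can. A call with a gripper value outside its range is refused whole. The fingers move at their own pace and stop on an object; "squeeze" is the grip in N (left out, the last holds). Time passes only in rows, so rows that repeat a pose let the fingers close. It gives the time, the measured TCP pose, the force, the opening and the grip force at its end, in the units of the state.
- sensors.get_state(): the state, without advancing time (a new reading comes with each control period).
- eyes.get_image(name): name is "scene" or "side" or "wrist"; returns the picture (384x512x3 uint8, red, green, blue); there is no depth.
- eyes.camera_model(name): a dict with "intrinsics" (3x3 intrinsics, pixels), "R" (3x3) and "t" (3): a world point X has camera coordinates R X + t. Camera axes: x right, y down, z forward; pixel columns grow to the right and rows downward; lengths in m; the calibration is good to about 2 mm. A picture is of the moment at which its call begins: read the wrist's pose just before it. camera_model takes no time and is no camera call; for the wrist camera it gives the pose at the moment of the call.
- manip.sign_off(): hands the job in; it is judged then, once.
The state is a dict: "clock": time; "qpos": joint angles; "qd": joint speeds; "effort": joint torques, N m; "position": TCP position; "ee_rot": TCP orientation; "contact_force": force on the tool from outside, world axes, zero at the start; "moment": the same for the moment, N m; "width": finger opening in m; "gripper_force": force on a finger pad.
Only numpy, scipy, OpenCV 4.12 (cv2) and the standard library are available. Lean on these libraries where they do the work, as an engineer would, in place of code of your own. Each camera call takes 0.05 s, during which the arm holds its last target. There are 200 camera calls.

## Working session

There is one attempt and no reset: what is moved stays moved. The work goes in short steps, Python scripts to look and compute and a tool call to move; the robot and the scene stay as the last step left them, time stands still between calls to the robot, and variables do not carry over. Pictures are saved under pics/ and viewed, at most 10 in all, crops included, and the job is handed in when it is done.

Besides the shell and the picture viewer there is one more tool, called after "Request:" by a JSON object that holds its "fn" and its "kwargs". drive_tool: Moves the arm, as the interface text tells. Its arguments: {"type":"object","properties":{"deltas":{"type":"array","items":{"type":"object","properties":{"linear":{"type":"array","items":{"type":"number"}},"twist":{"type":"number"},"claw":{"type":"number"}}}},"squeeze":{"type":"number"}},"required":["deltas"]}

```bash
mkdir -p pics
cat > h.py <<'E'
import numpy as np, cv2
from rig import sensors, eyes, manip
def snap(n,f):
    m=eyes.camera_model(n); im=eyes.get_image(n); cv2.imwrite(f'pics/{f}.png',im[:,:,::-1]); return im,m
def ray(m,u,v,z):
    K,R,t=[np.array(m[k]) for k in('intrinsics','R','t')]
    d=R.T@np.linalg.inv(K)@np.array([u,v,1.]); c=-R.T@t
    return c+d*(z-c[2])/d[2]
def proj(m,X):
    K,R,t=[np.array(m[k]) for k in('intrinsics','R','t')]
    p=K@(R@np.array(X,float)+t); return p[:2]/p[2]
E
python3 - <<'E'
from h import *
for n in('scene','side'):
    im,m=snap(n,n+'0'); print(n,(-np.array(m['R']).T@np.array(m['t'])).round(3),np.array(m['intrinsics'])[0,0])
a=cv2.imread('pics/scene0.png');b=cv2.imread('pics/side0.png')
cv2.imwrite('pics/s0.png',cv2.resize(a,(800,600)));cv2.imwrite('pics/d0.png',cv2.resize(b,(800,600)))
print(sensors.get_state()['ee_rot'])
E
```

```text
scene [ 1.155 -0.134  0.719] 353.5903855630789
side [0.455 0.74  0.829] 379.77422391822165
[-2.68380782e-04  1.95624504e-01  9.80678525e-01 -7.82005101e-04]
```

View pics/s0.png

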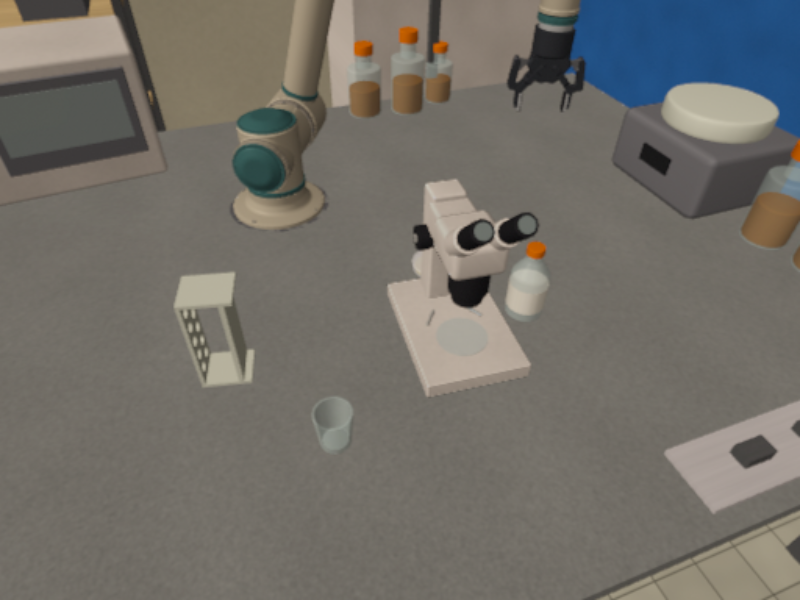

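View pics/d0.png

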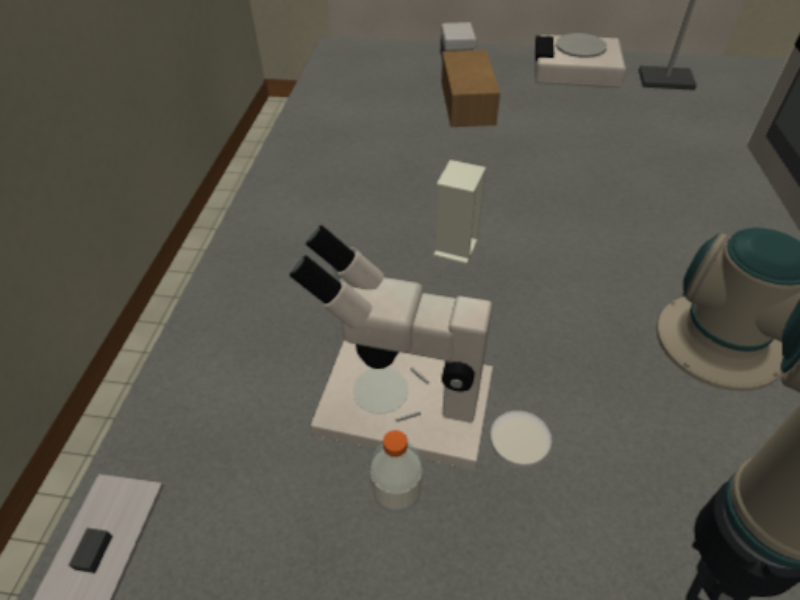

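Scene view: the rack stands at (180-250, 275-385), its deck holes on the far-left side. The microscope base spans (388-527, 275-390), with the beaker at (333,425). Side view: rack top at (440-485, 162-190), base at (315-490, 345-465), dish at (520,437), bottle at (396,480). All in 800-px coordinates.

Run:
```python
from h import *
S={n:(cv2.imread(f'pics/{n}0.png'),eyes.camera_model(n)) for n in('scene','side')}
def refine(n,pts):
    g=cv2.cvtColor(S[n][0],cv2.COLOR_BGR2GRAY)
    p=np.array(pts,np.float32).reshape(-1,1,2)*.64
    return cv2.cornerSubPix(g,p.copy(),(4,4),(-1,-1),(3,30,.01)).reshape(-1,2)
def go(n,name,pts,z):
    q=refine(n,pts); print(n,name)
    for a,b in zip(np.array(pts)*.64,q): print('  ',a.round(1),b.round(1),ray(S[n][1],*a,z)[:2].round(4),ray(S[n][1],*b,z)[:2].round(4))
go('scene','top .18',[(180,278),(236,273),(233,303),(177,306)],.18)
go('side','top .18',[(447,162),(486,167),(479,190),(438,182)],.18)
go('scene','bottom 0',[(254,382),(205,386)],0)
go('scene','base top .03',[(388,283),(428,388-8),(527,365)],.03)
go('side','base top .03',[(315,425),(479,454),(492,362)],.03)
go('scene','beaker0',[(335,445)],0)
go('side','dish',[(521,437)],.018)
```

```text
scene top .18
   [115.2 177.9] [115.6 176.4] [ 0.4452 -0.2158] [ 0.4398 -0.2146]
   [151.  174.7] [150.  173.7] [ 0.4619 -0.1349] [ 0.4571 -0.1367]
   [149.1 193.9] [149.1 193.9] [ 0.5286 -0.1487] [ 0.5286 -0.1487]
   [113.3 195.8] [111.1 196.8] [ 0.5079 -0.2245] [ 0.5094 -0.2292]
side top .18
   [286.1 103.7] [287.6 101.9] [ 0.5133 -0.2217] [ 0.5098 -0.2315]
   [311.  106.9] [310.4 106.6] [ 0.4395 -0.2146] [ 0.4414 -0.2156]
   [306.6 121.6] [306.6 121.6] [ 0.4484 -0.142 ] [ 0.4484 -0.142 ]
   [280.3 116.5] [279.  116.9] [ 0.5237 -0.1565] [ 0.5272 -0.1542]
scene bottom 0
   [162.6 244.5] [159.6 244.1] [ 0.5265 -0.1484] [ 0.5227 -0.1554]
   [131.2 247. ] [130.2 247.1] [ 0.5074 -0.2254] [ 0.5067 -0.2279]
scene base top .03
   [248.3 181.1] [247.6 181.7] [0.3977 0.1332] [0.3996 0.1304]
   [273.9 243.2] [273.9 243.2] [0.6435 0.1134] [0.6435 0.1134]
   [337.3 233.6] [339.5 233.1] [0.67   0.2783] [0.6706 0.2845]
side base top .03
   [201.6 272. ] [198.6 271.8] [0.6636 0.2844] [0.6709 0.2849]
   [306.6 290.6] [306.6 290.6] [0.4105 0.2984] [0.4105 0.2984]
   [314.9 231.7] [314.8 234.1] [0.3987 0.1253] [0.3985 0.1331]
scene beaker0
   [214.4 284.8] [217.4 287.3] [ 0.6886 -0.0548] [ 0.6974 -0.05  ]
side dish
   [333.4 279.7] [332.9 278.4] [0.3478 0.254 ] [0.3493 0.2507]
```

Request:
{"fn": "drive_tool", "kwargs": {"deltas": [{"linear": [4, -36, 0], "twist": 2, "claw": 0}, {"linear": [8, -72, 0], "twist": 4, "claw": 0}, {"linear": [12, -108, 0], "twist": 6, "claw": 0}, {"linear": [16, -144, 0], "twist": 8, "claw": 0}, {"linear": [20, -180, 0], "twist": 10, "claw": 0}, {"linear": [24, -216, 0], "twist": 11.4, "claw": 0}, {"linear": [28, -252, 0], "twist": 11.4, "claw": 0}, {"linear": [32, -288, 0], "twist": 11.4, "claw": 0}, {"linear": [36, -324, 0], "twist": 11.4, "claw": 0}, {"linear": [42, -360, 0], "twist": 11.4, "claw": 0}, {"linear": [47, -396, 0], "twist": 11.4, "claw": 0}, {"linear": [52, -432, 0], "twist": 11.4, "claw": 0}]}}

```text
clock: 1.1
position: [0.272, 0.0975, 0.2423]
ee_rot: [0.0, 0.097, 0.995, 0.0]
contact_force: [0.6, -0.9, -0.8]
width: -0.0001
gripper_force: 0.0
```

Request:
{"fn": "drive_tool", "kwargs": {"deltas": [{"linear": [3, -36, 0], "twist": 0, "claw": 0}, {"linear": [6, -72, 0], "twist": 0, "claw": 0}, {"linear": [9, -108, 0], "twist": 0, "claw": 0}, {"linear": [12, -144, 0], "twist": 0, "claw": 0}, {"linear": [15, -180, 0], "twist": 0, "claw": 0}, {"linear": [18, -216, 0], "twist": 0, "claw": 0}, {"linear": [22, -252, 0], "twist": 0, "claw": 0}, {"linear": [30, -288, 0], "twist": 0, "claw": 0}, {"linear": [45, -324, 0], "twist": 0, "claw": 0}, {"linear": [65, -356, 0], "twist": 0, "claw": 0}, {"linear": [90, -385, 0], "twist": 0, "claw": 0}, {"linear": [120, -408, 0], "twist": 0, "claw": 0}]}}

```text
clock: 2.1
position: [0.3924, -0.3115, 0.2418]
ee_rot: [-0.001, 0.099, 0.995, -0.0]
contact_force: [0.1, -0.2, 0.0]
width: -0.0001
gripper_force: 0.0
```

Request:
{"fn": "drive_tool", "kwargs": {"deltas": [{"linear": [33, 0, 0], "twist": 0, "claw": 0}, {"linear": [65, 2, -15], "twist": 0, "claw": 0}, {"linear": [65, 3, -45], "twist": 0, "claw": 0}, {"linear": [65, 4, -76], "twist": 0, "claw": 0}, {"linear": [65, 4, -76], "twist": 0, "claw": 0}, {"linear": [65, 4, -76], "twist": 0, "claw": 0}]}}

```text
clock: 2.6
position: [0.4566, -0.304, 0.1648]
ee_rot: [-0.002, 0.097, 0.995, 0.001]
contact_force: [0.0, -0.8, 0.2]
width: 0.0001
gripper_force: 0.0
```

Run:
```python
from h import *
s=sensors.get_state(); print(s['clock'],s['position'],s['contact_force'])
for n in('scene',): 
    im,m=snap(n,n+'1'); cv2.imwrite('pics/s1.png',cv2.resize(im[120:280,60:260,::-1],(800,600)))
```

```text
2.6 [ 0.45657528 -0.30396415  0.16476728] [ 0.02410262 -0.83819101  0.24648164]
```

View pics/s1.png

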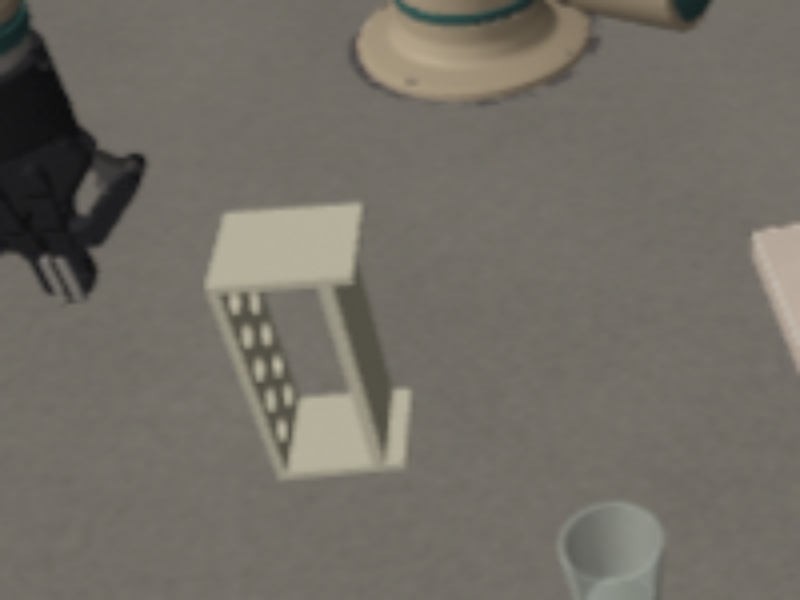

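The crop shows the shut fingers at (70,270), clear behind the deck, with the linkage elbow towards the rack. I'll turn the tool 90° so the linkage lies parallel to the deck.

Request:
{"fn": "drive_tool", "kwargs": {"deltas": [{"linear": [0, 0, 0], "twist": -7, "claw": 0}, {"linear": [0, 0, 0], "twist": -14, "claw": 0}, {"linear": [0, 0, 0], "twist": -21, "claw": 0}, {"linear": [0, 0, 0], "twist": -28, "claw": 0}, {"linear": [0, 0, 0], "twist": -35, "claw": 0}, {"linear": [0, 0, 0], "twist": -42, "claw": 0}, {"linear": [0, 0, 0], "twist": -49, "claw": 0}, {"linear": [0, 0, 0], "twist": -56, "claw": 0}, {"linear": [0, 0, 0], "twist": -63, "claw": 0}, {"linear": [0, 0, 0], "twist": -70, "claw": 0}, {"linear": [0, 0, 0], "twist": -77, "claw": 0}, {"linear": [0, 0, 0], "twist": -84, "claw": 0}]}}

```text
clock: 3.65
position: [0.4586, -0.3063, 0.1694]
ee_rot: [0.003, 0.74, 0.672, 0.0]
contact_force: [0.1, -0.5, -0.1]
width: -0.0001
gripper_force: 0.0
```

Request:
{"fn": "drive_tool", "kwargs": {"deltas": [{"linear": [3, 15, 0], "twist": -6, "claw": 0}, {"linear": [6, 30, 0], "twist": -6, "claw": 0}, {"linear": [9, 45, 0], "twist": -6, "claw": 0}, {"linear": [11, 55, 0], "twist": -6, "claw": 0}, {"linear": [12, 61, 0], "twist": -6, "claw": 0}, {"linear": [13, 67, 0], "twist": -6, "claw": 0}, {"linear": [14, 72, 0], "twist": -6, "claw": 0}, {"linear": [15, 77, 0], "twist": -6, "claw": 0}, {"linear": [16, 82, 0], "twist": -6, "claw": 0}, {"linear": [17, 87, 0], "twist": -6, "claw": 0}]}}

```text
clock: 4.48
position: [0.4749, -0.2181, 0.1665]
ee_rot: [0.0, 0.773, 0.635, -0.0]
contact_force: [0.8, -1.3, 1.7]
width: 0.0001
gripper_force: 0.5
```

Request:
{"fn": "drive_tool", "kwargs": {"deltas": [{"linear": [1, 5, 0], "twist": 0, "claw": 0}, {"linear": [2, 10, 0], "twist": 0, "claw": 0}, {"linear": [3, 15, 0], "twist": 0, "claw": 0}, {"linear": [4, 20, 0], "twist": 0, "claw": 0}, {"linear": [5, 25, 0], "twist": 0, "claw": 0}, {"linear": [6, 30, 0], "twist": 0, "claw": 0}, {"linear": [7, 35, 0], "twist": 0, "claw": 0}, {"linear": [8, 40, 0], "twist": 0, "claw": 0}, {"linear": [8, 40, 0], "twist": 0, "claw": 0}, {"linear": [8, 40, 0], "twist": 0, "claw": 0}]}}

```text
clock: 5.32
position: [0.4826, -0.1776, 0.1663]
ee_rot: [-0.0, 0.772, 0.635, -0.0]
contact_force: [-0.5, -0.2, -0.1]
width: 0.0002
gripper_force: 0.0
```

Run:
```python
from h import *
s=sensors.get_state(); print(s['clock'],s['position'],s['contact_force'])
o=[]
for n in('scene','side'): 
    im,m=snap(n,n+'2'); o.append(im[:,:,::-1])
a=cv2.resize(o[0][120:280,60:360],(600,320)); b=cv2.resize(o[1][60:300,200:400],(330,396))
c=np.zeros((600,800,3),np.uint8)
a=cv2.resize(o[0][140:280,90:290],(460,322));b=cv2.resize(o[1][90:300,200:350],(340,476));c[:322,:460]=a;c[:476,460:]=b
cv2.imwrite('pics/c2.png',c)
```

```text
5.3167 [ 0.48264256 -0.17757706  0.1662684 ] [-0.52399335 -0.21231547 -0.09608343]
```

View pics/c2.png

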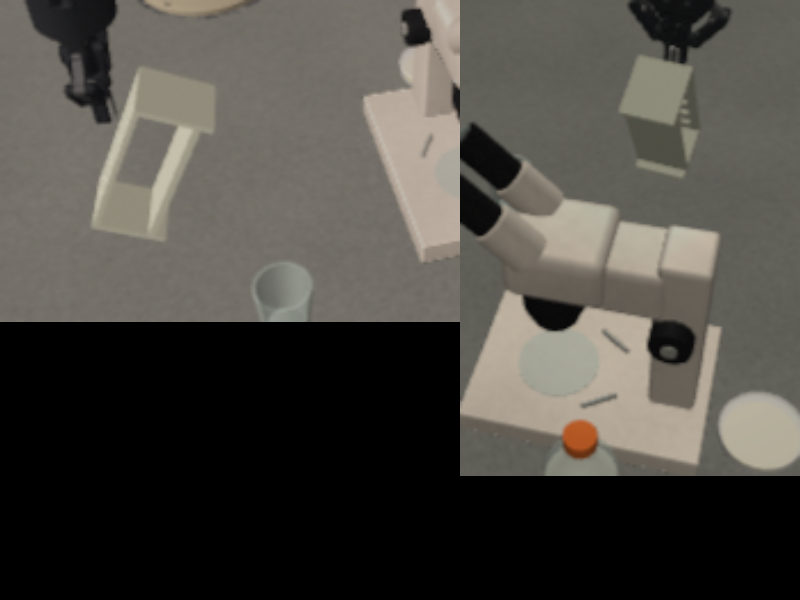

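The rack is caught mid-fall, tilted about 25° the right way. I'll let it land while drawing back.

Request:
{"fn": "drive_tool", "kwargs": {"deltas": [{"linear": [-3, -15, 0], "twist": 0, "claw": 0}, {"linear": [-7, -35, 0], "twist": 0, "claw": 0}, {"linear": [-12, -60, 0], "twist": 0, "claw": 0}, {"linear": [-12, -60, 0], "twist": 0, "claw": 0}, {"linear": [-12, -60, 0], "twist": 0, "claw": 0}, {"linear": [-12, -60, 0], "twist": 0, "claw": 0}, {"linear": [-12, -60, 0], "twist": 0, "claw": 0}, {"linear": [-12, -60, 0], "twist": 0, "claw": 0}]}}

```text
clock: 6.08
position: [0.4706, -0.2372, 0.1663]
ee_rot: [-0.0, 0.772, 0.635, 0.0]
contact_force: [-0.6, -0.8, 0.0]
width: -0.0003
gripper_force: 0.0
```

Run:
```python
from h import *
o=[]
for n in('scene','side'): 
    im,m=snap(n,n+'3'); o.append(im[:,:,::-1])
a=cv2.resize(o[0][150:280,100:260],(800,650))[:600]
c=np.zeros((600,800,3),np.uint8)
c[:416,:400]=cv2.resize(o[0][130:270,110:245],(400,416)); c[:600,400:]=cv2.resize(o[1][75:255,230:350],(400,600))
cv2.imwrite('pics/c3.png',c)
```

```text
(no output)
```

View pics/c3.png

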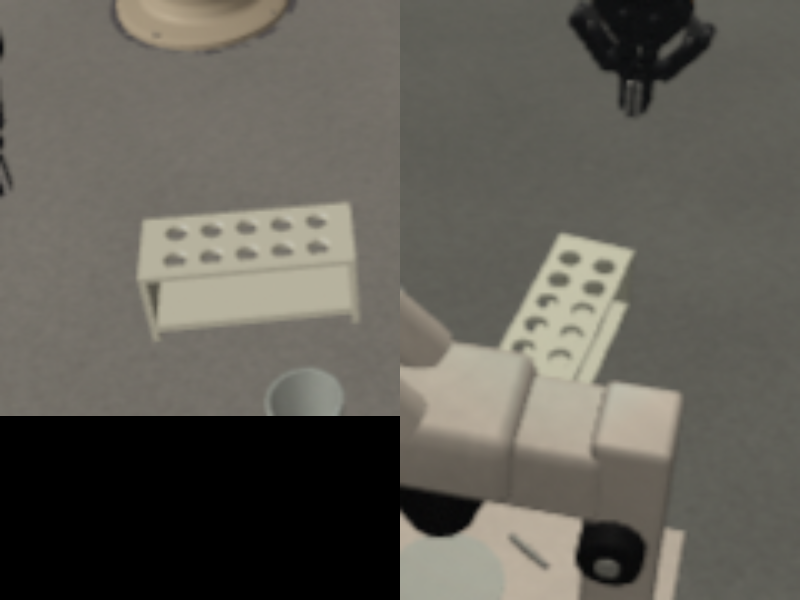

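The rack lies on its feet with holes up; its deck spans crop (138-356, 204-279). I'll fit edge lines for the rack deck (z=0.08) and the base top (z=0.03).

```bash
cat >> h.py <<'E'
from scipy.ndimage import map_coordinates, gaussian_filter1d
def edge(im,p0,p1,w=4):
    """subpixel fit of the strongest straight edge near segment p0-p1 -> end points"""
    g=im.astype(float).mean(2); p0,p1=np.array(p0,float),np.array(p1,float)
    d=(p1-p0)/np.linalg.norm(p1-p0); n=np.array([-d[1],d[0]]); o=np.arange(-w,w+.01,.25); P=[]
    for s in np.linspace(.1,.9,40):
        q=p0+s*(p1-p0)+o[:,None]*n
        v=map_coordinates(g,[q[:,1],q[:,0]],order=1); r=np.abs(np.gradient(gaussian_filter1d(v,2)))
        P.append(q[r.argmax()])
    vx,vy,x,y=cv2.fitLine(np.array(P,np.float32),cv2.DIST_HUBER,0,.01,.01).ravel()
    e=np.array([vx,vy]); c=np.array([x,y]); return [c+e*(e@(p-c)) for p in(p0,p1)]
def wline(im,m,p0,p1,z,w=4): 
    a,b=[ray(m,*p,z)[:2] for p in edge(im,p0,p1,w)]; d=b-a
    return a,b
def show(name,ab):
    a,b=ab;d=b-a; print(name,a.round(4),b.round(4),'len',np.linalg.norm(d).round(4),'ang from +y (neg=to +x)',round(float(-np.arctan2(d[0],d[1])),3))
E
cat > m3.py <<'E'
from h import *
S={n:(cv2.imread(f'pics/{n}3.png'),eyes.camera_model(n)) for n in('scene','side')}
im,m=S['scene']; f=lambda x,y:(110+x/2.963,130+y/2.971)
show('deck back',wline(im,m,f(145,220),f(349,204),.08,2))
show('deck front',wline(im,m,f(138,279),f(356,264),.08,2))
show('trail',wline(im,m,f(138,277),f(145,222),.08,2))
show('lead',wline(im,m,f(355,264),f(349,206),.08,2))
im0,_=cv2.imread('pics/scene0.png'),0
show('face top',wline(im0,m,(248,182),(273.5,242),.03,3))
show('face bot?',wline(im0,m,(248,190),(274,250),.0,4))
show('+x top',wline(im0,m,(274,243),(337,233),.03,3))
ims,ms=S['side']
show('far top',wline(ims,ms,(203,273),(306,290),.03,3))
show('-x top',wline(ims,ms,(306,290),(314,236),.03,3))
f=lambda x,y:(230+x*.3,75+y*.3)
show('side deck r',wline(ims,ms,f(175,380),f(234,250),.08,2))
show('side deck l',wline(ims,ms,f(103,343),f(161,236),.08,2))
show('side trail',wline(ims,ms,f(161,235),f(233,250),.08,2))
E
python3 m3.py
```

```text
deck back [ 0.457 -0.133] [0.4982 0.0401] len 0.1779 ang from +y (neg=to +x) -0.233
deck front [ 0.532  -0.1502] [0.572  0.0236] len 0.1783 ang from +y (neg=to +x) -0.226
trail [ 0.5239 -0.1516] [ 0.461  -0.1361] len 0.0648 ang from +y (neg=to +x) 1.329
lead [0.5722 0.0227] [0.5035 0.0387] len 0.0705 ang from +y (neg=to +x) 1.342
face top [0.4027 0.1245] [0.6403 0.1086] len 0.2381 ang from +y (neg=to +x) -1.638
face bot? [0.4032 0.1311] [0.6424 0.1089] len 0.2403 ang from +y (neg=to +x) -1.663
+x top [0.6516 0.1116] [0.673  0.2766] len 0.1664 ang from +y (neg=to +x) -0.129
far top [0.6595 0.2879] [0.4127 0.3048] len 0.2474 ang from +y (neg=to +x) 1.502
-x top [0.4137 0.2971] [0.3992 0.1397] len 0.1581 ang from +y (neg=to +x) 3.05
side deck r [0.4939 0.0315] [ 0.4608 -0.1369] len 0.1716 ang from +y (neg=to +x) 2.947
side deck l [ 0.5613 -0.0047] [ 0.5282 -0.1483] len 0.1473 ang from +y (neg=to +x) 2.915
side trail [ 0.5252 -0.1521] [ 0.4591 -0.1375] len 0.0677 ang from +y (neg=to +x) 1.354
```

Request:
{"fn": "drive_tool", "kwargs": {"deltas": [{"linear": [-15, 0, 0], "twist": 7, "claw": 0}, {"linear": [-30, 0, 0], "twist": 14, "claw": 0}, {"linear": [-45, 10, 0], "twist": 21, "claw": 0}, {"linear": [-61, 20, 0], "twist": 28, "claw": 0}, {"linear": [-61, 40, 0], "twist": 35, "claw": 0}, {"linear": [-61, 60, 0], "twist": 42, "claw": 0}, {"linear": [-61, 80, 0], "twist": 49, "claw": 0}, {"linear": [-61, 100, 0], "twist": 56, "claw": 0}, {"linear": [-61, 120, 0], "twist": 63, "claw": 0}, {"linear": [-61, 124, 0], "twist": 70, "claw": 0}, {"linear": [-61, 124, 0], "twist": 77, "claw": 0}, {"linear": [-61, 124, 0], "twist": 84, "claw": 0}]}}

```text
clock: 7.18
position: [0.4096, -0.1129, 0.1665]
ee_rot: [0.0, 0.145, 0.989, 0.0]
contact_force: [0.9, -0.2, 0.3]
width: -0.0003
gripper_force: 0.0
```

Request:
{"fn": "drive_tool", "kwargs": {"deltas": [{"linear": [0, 0, -20], "twist": 7, "claw": 0}, {"linear": [0, 0, -45], "twist": 13, "claw": 0}, {"linear": [0, 0, -75], "twist": 13, "claw": 0}, {"linear": [0, 0, -105], "twist": 13, "claw": 0}, {"linear": [0, 0, -125], "twist": 13, "claw": 0}, {"linear": [0, 0, -131], "twist": 13, "claw": 0}, {"linear": [0, 0, -131], "twist": 13, "claw": 0}]}}

```text
clock: 7.77
position: [0.4086, -0.1132, 0.0342]
ee_rot: [-0.002, 0.036, 0.999, 0.001]
contact_force: [-0.1, 0.1, 0.3]
width: -0.0002
gripper_force: 0.0
```

Request:
{"fn": "drive_tool", "kwargs": {"deltas": [{"linear": [20, -5, 0], "twist": 0, "claw": 0}, {"linear": [34, -8, 0], "twist": 0, "claw": 0}, {"linear": [39, -9, 0], "twist": 0, "claw": 0}, {"linear": [43, -9, 0], "twist": 0, "claw": 0}, {"linear": [47, -10, 0], "twist": 0, "claw": 0}, {"linear": [51, -11, 0], "twist": 0, "claw": 0}, {"linear": [55, -11, 0], "twist": 0, "claw": 0}, {"linear": [59, -12, 0], "twist": 0, "claw": 0}, {"linear": [62, -12, 0], "twist": 0, "claw": 0}, {"linear": [65, -12, 0], "twist": 0, "claw": 0}, {"linear": [67, -13, 0], "twist": 0, "claw": 0}, {"linear": [67, -13, 0], "twist": 0, "claw": 0}]}}

```text
clock: 8.77
position: [0.4772, -0.127, 0.0352]
ee_rot: [0.0, 0.036, 0.999, 0.0]
contact_force: [0.4, -0.1, -0.3]
width: -0.0002
gripper_force: 0.0
```

Run:
```python
from h import *
o=[]
for n in('scene','side'): 
    im,m=snap(n,n+'4'); o.append(im[:,:,::-1])
c=np.zeros((600,800,3),np.uint8)
c[:416,:400]=cv2.resize(o[0][130:270,110:245],(400,416)); c[:600,400:]=cv2.resize(o[1][75:255,230:350],(400,600))
cv2.imwrite('pics/c4.png',c)
```

```text
(no output)
```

View pics/c4.png

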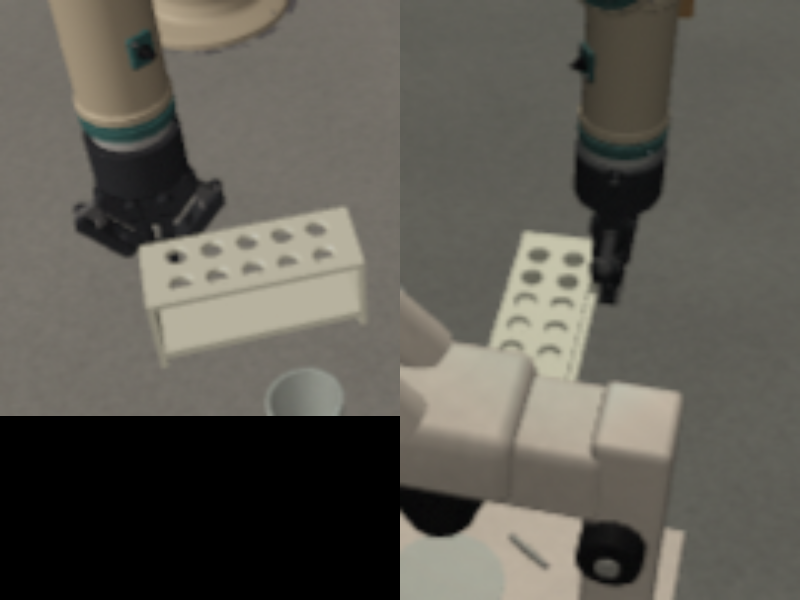

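The finger is against the near side at the trailing end, and the rack has turned. I'll measure the deck edges again.

```bash
cat > m4.py <<'E'
from h import *
im=cv2.imread('pics/scene4.png');m=eyes.camera_model('scene'); f=lambda x,y:(110+x/2.963,130+y/2.971)
show('front',wline(im,m,f(147,304),f(364,267),.08,2))
show('back',wline(im,m,f(200,234),f(347,209),.08,2))
show('trail',wline(im,m,f(146,303),f(141,247),.08,2))
show('lead',wline(im,m,f(363,266),f(348,211),.08,2))
im=cv2.imread('pics/side4.png');m=eyes.camera_model('side');f=lambda x,y:(230+x*.3,75+y*.3)
show('side l',wline(im,m,f(93,343),f(124,234),.08,2))
show('side trail',wline(im,m,f(124,234),f(190,240),.08,2))
E
python3 m4.py
```

```text
front [ 0.5568 -0.1472] [0.5793 0.0285] len 0.1771 ang from +y (neg=to +x) -0.128
back [ 0.4914 -0.0916] [0.5014 0.0368] len 0.1288 ang from +y (neg=to +x) -0.078
trail [ 0.5554 -0.1495] [ 0.491  -0.1449] len 0.0646 ang from +y (neg=to +x) 1.5
lead [0.5765 0.0299] [0.5093 0.035 ] len 0.0673 ang from +y (neg=to +x) 1.495
side l [ 0.5707 -0.0031] [ 0.5616 -0.1456] len 0.1428 ang from +y (neg=to +x) 3.077
side trail [ 0.5592 -0.1496] [ 0.4988 -0.1487] len 0.0604 ang from +y (neg=to +x) 1.557
```

Request:
{"fn": "drive_tool", "kwargs": {"deltas": [{"linear": [2, 0, 0], "twist": 0, "claw": 0}, {"linear": [4, 0, 0], "twist": 0, "claw": 0}, {"linear": [4, 0, 0], "twist": 0, "claw": 0}, {"linear": [-10, 0, 0], "twist": 0, "claw": 0}, {"linear": [-35, 0, 0], "twist": 0, "claw": 0}, {"linear": [-60, -15, 0], "twist": 0, "claw": 0}, {"linear": [-70, -45, 0], "twist": 0, "claw": 0}, {"linear": [-70, -80, 0], "twist": 0, "claw": 0}, {"linear": [-60, -110, 0], "twist": -7, "claw": 0}, {"linear": [-40, -120, 0], "twist": -14, "claw": 0}, {"linear": [-20, -125, 0], "twist": -21, "claw": 0}, {"linear": [0, -125, 0], "twist": -28, "claw": 0}]}}

```text
clock: 9.87
position: [0.4786, -0.2547, 0.0357]
ee_rot: [0.002, 0.281, 0.96, -0.001]
contact_force: [-0.0, -0.0, -0.7]
width: 0.0001
gripper_force: 0.0
```

Request:
{"fn": "drive_tool", "kwargs": {"deltas": [{"linear": [10, 0, 0], "twist": -7, "claw": 0.4}, {"linear": [20, 0, 0], "twist": -14, "claw": 0.4}, {"linear": [30, 0, 0], "twist": -21, "claw": 0.4}, {"linear": [40, 0, 0], "twist": -28, "claw": 0.4}, {"linear": [43, 0, 0], "twist": -35, "claw": 0.4}, {"linear": [43, 0, 0], "twist": -42, "claw": 0.4}, {"linear": [43, 0, 0], "twist": -49, "claw": 0.4}, {"linear": [43, 0, 0], "twist": -56, "claw": 0.4}, {"linear": [43, 0, 0], "twist": -61.8, "claw": 0.4}, {"linear": [43, 0, 0], "twist": -61.8, "claw": 0.4}]}}

```text
clock: 10.7
position: [0.5205, -0.2524, 0.0355]
ee_rot: [0.001, 0.732, 0.682, 0.0]
contact_force: [-0.9, 0.2, 0.1]
width: 0.0343
gripper_force: 0.0
```

Run:
```python
from h import *
o=[]
for n in('scene','side'): 
    im,m=snap(n,n+'5'); o.append(im[:,:,::-1])
c=np.zeros((600,800,3),np.uint8)
c[:416,:400]=cv2.resize(o[0][130:270,110:245],(400,416)); c[:600,400:]=cv2.resize(o[1][75:255,230:350],(400,600))
cv2.imwrite('pics/c5.png',c)
```

```text
(no output)
```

View pics/c5.png

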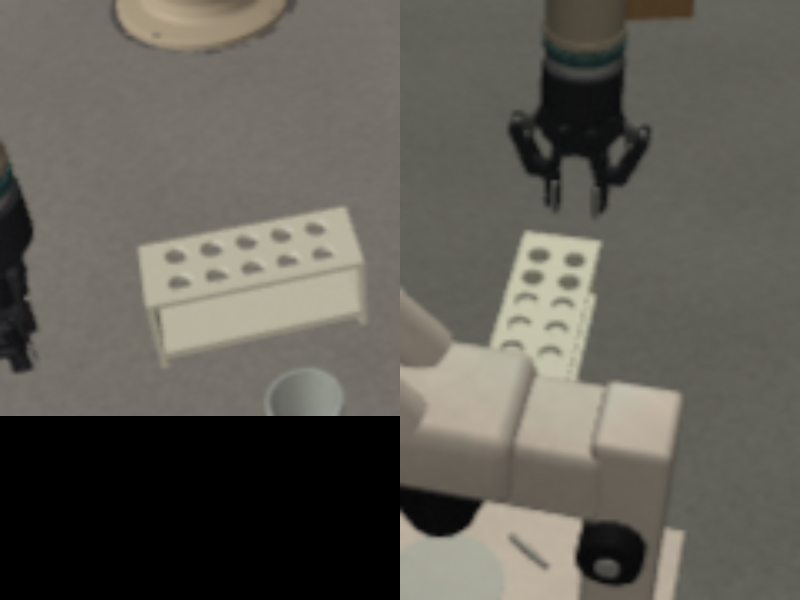

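Two fingers, open about 34 mm, stand squarely behind the trailing end, which runs from (525,233) to (600,240) in the crop. Nothing occludes the rack, so I'll measure it again.

Run:
```python
from h import *
im=cv2.imread('pics/scene5.png');m=eyes.camera_model('scene'); f=lambda x,y:(110+x/2.963,130+y/2.971)
show('front',wline(im,m,f(147,304),f(364,267),.08,2))
show('back',wline(im,m,f(140,244),f(347,209),.08,2))
show('trail',wline(im,m,f(146,303),f(140,247),.08,2))
show('lead',wline(im,m,f(363,266),f(348,211),.08,2))
im=cv2.imread('pics/side5.png');m=eyes.camera_model('side');f=lambda x,y:(230+x*.3,75+y*.3)
show('side l',wline(im,m,f(93,343),f(124,234),.08,2))
show('side r',wline(im,m,f(170,375),f(199,241),.08,2))
show('side trail',wline(im,m,f(124,234),f(199,241),.08,2))
```

```text
front [ 0.5564 -0.1471] [0.5794 0.0284] len 0.1771 ang from +y (neg=to +x) -0.13
back [ 0.4882 -0.1419] [0.501  0.0368] len 0.1792 ang from +y (neg=to +x) -0.072
trail [ 0.5553 -0.1499] [ 0.4908 -0.1448] len 0.0647 ang from +y (neg=to +x) 1.492
lead [0.5765 0.0296] [0.5094 0.0344] len 0.0672 ang from +y (neg=to +x) 1.501
side l [ 0.5707 -0.0031] [ 0.5609 -0.1454] len 0.1426 ang from +y (neg=to +x) 3.073
side r [0.4939 0.0265] [ 0.4915 -0.144 ] len 0.1706 ang from +y (neg=to +x) 3.127
side trail [ 0.5591 -0.1514] [ 0.4904 -0.1458] len 0.0689 ang from +y (neg=to +x) 1.491
```

Request:
{"fn": "drive_tool", "kwargs": {"deltas": [{"linear": [2, 30, 0], "twist": 0, "claw": 0.4}, {"linear": [4, 60, 0], "twist": 0, "claw": 0.4}, {"linear": [5, 80, 0], "twist": 0, "claw": 0.4}, {"linear": [6, 88, 0], "twist": 0, "claw": 0.4}, {"linear": [6, 93, 0], "twist": 0, "claw": 0.4}, {"linear": [7, 98, 0], "twist": 0, "claw": 0.4}, {"linear": [7, 104, 0], "twist": 0, "claw": 0.4}, {"linear": [7, 110, 0], "twist": 0, "claw": 0.4}, {"linear": [8, 116, 0], "twist": 0, "claw": 0.4}, {"linear": [8, 122, 0], "twist": 0, "claw": 0.4}, {"linear": [9, 128, 0], "twist": 0, "claw": 0.4}, {"linear": [9, 134, 0], "twist": 0, "claw": 0.4}]}}

```text
clock: 11.8
position: [0.529, -0.1178, 0.0354]
ee_rot: [0.0, 0.731, 0.682, 0.0]
contact_force: [0.4, -2.2, 1.3]
width: 0.0344
gripper_force: 0.0
```

Request:
{"fn": "drive_tool", "kwargs": {"deltas": [{"linear": [0, 5, 0], "twist": 0, "claw": 0.4}, {"linear": [1, 10, 0], "twist": 0, "claw": 0.4}, {"linear": [1, 14, 0], "twist": 0, "claw": 0.4}, {"linear": [1, 18, 0], "twist": 0, "claw": 0.4}, {"linear": [1, 22, 0], "twist": 0, "claw": 0.4}, {"linear": [2, 26, 0], "twist": 0, "claw": 0.4}, {"linear": [2, 29, 0], "twist": 0, "claw": 0.4}, {"linear": [2, 32, 0], "twist": 0, "claw": 0.4}, {"linear": [2, 32, 0], "twist": 0, "claw": 0.4}]}}

```text
clock: 12.55
position: [0.5305, -0.0851, 0.0352]
ee_rot: [-0.0, 0.731, 0.682, 0.0]
contact_force: [-1.0, 1.1, -0.0]
width: 0.0341
gripper_force: 0.0
```

Run:
```python
from h import *
im,m=snap('scene','scene6'); c=cv2.resize(im[140:260,130:290,::-1],(800,600)); cv2.imwrite('pics/c6.png',c)
```

```text
(no output)
```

View pics/c6.png

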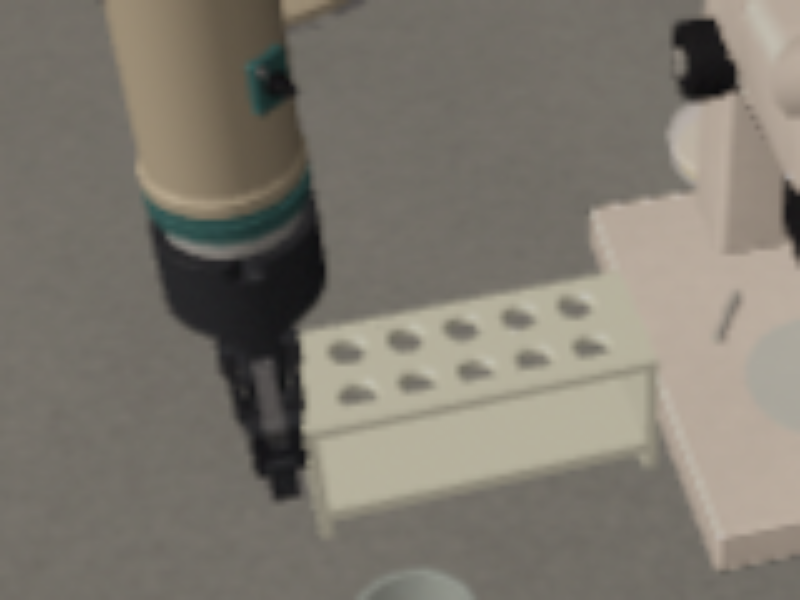

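The nose foot at (650,462) is still roughly 10 mm short of the face. I'll go on slowly, watching the force.

Request:
{"fn": "drive_tool", "kwargs": {"deltas": [{"linear": [0, 2, 0], "twist": 0, "claw": 0.4}, {"linear": [0, 4, 0], "twist": 0, "claw": 0.4}, {"linear": [0, 6, 0], "twist": 0, "claw": 0.4}, {"linear": [0, 7, 0], "twist": 0, "claw": 0.4}]}}

```text
clock: 12.93
position: [0.5304, -0.0787, 0.0352]
ee_rot: [-0.0, 0.731, 0.682, -0.0]
contact_force: [-1.2, -1.0, -0.3]
width: 0.0341
gripper_force: 0.0
```

Request:
{"fn": "drive_tool", "kwargs": {"deltas": [{"linear": [0, 1, 0], "twist": 0, "claw": 0.4}, {"linear": [0, 2, 0], "twist": 0, "claw": 0.4}]}}

```text
clock: 13.1
position: [0.5305, -0.0769, 0.0352]
ee_rot: [-0.0, 0.731, 0.682, -0.0]
contact_force: [0.6, -1.5, -1.1]
width: 0.0341
gripper_force: 0.0
```

Request:
{"fn": "drive_tool", "kwargs": {"deltas": [{"linear": [0, 1, 0], "twist": 0, "claw": 0.4}, {"linear": [0, 2, 0], "twist": 0, "claw": 0.4}]}}

```text
clock: 13.27
position: [0.5306, -0.0754, 0.0354]
ee_rot: [0.0, 0.731, 0.682, -0.0]
contact_force: [-0.8, -5.8, 1.1]
width: 0.0342
gripper_force: 0.0
```

Request:
{"fn": "drive_tool", "kwargs": {"deltas": [{"linear": [0, 1, 0], "twist": 0, "claw": 0.4}, {"linear": [0, 1, 0], "twist": 0, "claw": 0.4}]}}

```text
clock: 13.43
position: [0.5307, -0.0753, 0.0356]
ee_rot: [0.001, 0.731, 0.683, -0.001]
contact_force: [-2.0, -6.6, -0.3]
width: 0.0339
gripper_force: 0.0
```

Request:
{"fn": "drive_tool", "kwargs": {"deltas": [{"linear": [0, 1, 0], "twist": 0, "claw": 0.4}, {"linear": [0, 1, 0], "twist": 0, "claw": 0.4}]}}

```text
clock: 13.6
position: [0.5308, -0.0753, 0.0358]
ee_rot: [0.002, 0.731, 0.683, -0.001]
contact_force: [-2.4, -9.8, 1.2]
width: 0.034
gripper_force: 0.0
```

Run:
```python
from h import *
im,m=snap('scene','scene7'); c=cv2.resize(im[170:260,200:320,::-1],(800,600),interpolation=cv2.INTER_CUBIC); cv2.imwrite('pics/c7.png',c)
```

```text
(no output)
```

View pics/c7.png

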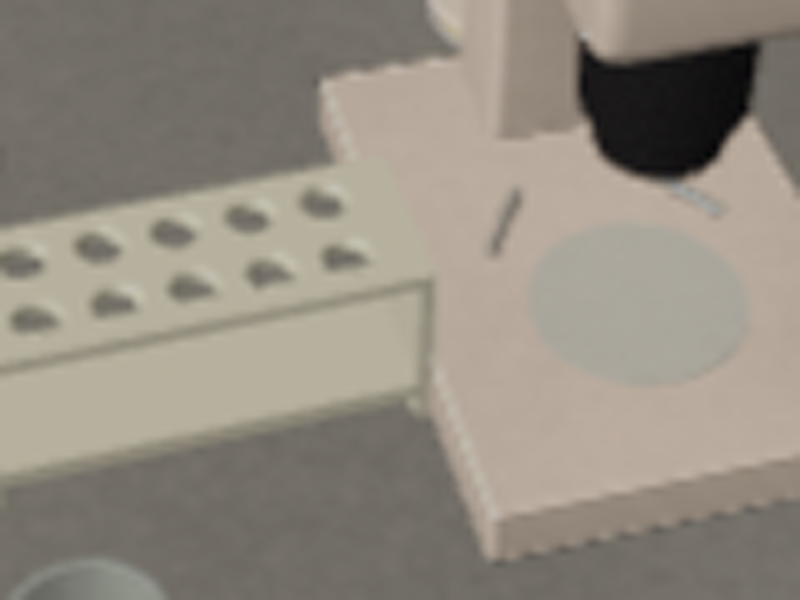

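The nose foot at (420,405) meets the base's face. The force is 10 N with the fingers stalled at y = -75.3, which matches the predicted contact. I'll draw back.

Request:
{"fn": "drive_tool", "kwargs": {"deltas": [{"linear": [0, -4, 0], "twist": 0, "claw": 0.4}, {"linear": [-1, -12, 0], "twist": 0, "claw": 0.4}, {"linear": [-2, -30, 0], "twist": 0, "claw": 0.4}, {"linear": [-4, -60, 0], "twist": 0, "claw": 0.4}, {"linear": [-6, -95, 0], "twist": 0, "claw": 0.4}, {"linear": [-8, -130, 0], "twist": 0, "claw": 0.4}, {"linear": [-8, -130, 20], "twist": 0, "claw": 0.4}, {"linear": [-8, -130, 40], "twist": 0, "claw": 0.4}, {"linear": [-8, -130, 40], "twist": 0, "claw": 0.4}]}}

```text
clock: 14.4
position: [0.5248, -0.205, 0.0784]
ee_rot: [0.003, 0.732, 0.682, 0.001]
contact_force: [0.7, -0.4, 0.5]
width: 0.0341
gripper_force: 0.0
```

Run:
```python
from h import *
s=sensors.get_state(); print(s['clock'],s['position'],s['contact_force'])
im,m=snap('scene','scene8'); c=cv2.resize(im[160:250,165:285,::-1],(800,600),interpolation=cv2.INTER_CUBIC); cv2.imwrite('pics/c8.png',c)
```

```text
14.4 [ 0.52475683 -0.2049879   0.07839624] [ 0.73537579 -0.37684177  0.48372258]
```

View pics/c8.png

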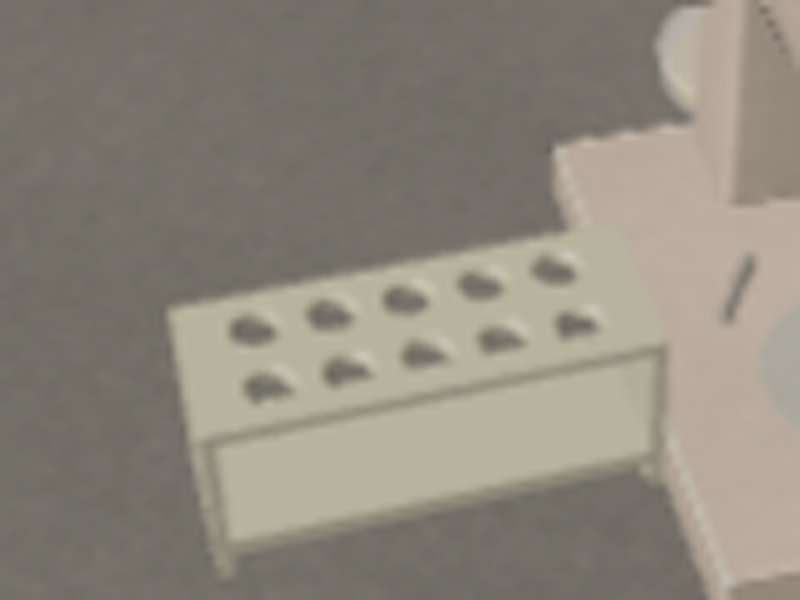

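The rack lies by the base, with its trailing edge at (168,310)-(200,440) in the crop. One numeric check of squareness and gap before handing in.

Run:
```python
from h import *
im=cv2.imread('pics/scene8.png');m=eyes.camera_model('scene'); f=lambda x,y:(165+x/6.667,160+y/6.667)
show('trail',wline(im,m,f(198,438),f(168,312),.08,2))
show('back',wline(im,m,f(168,310),f(600,230),.08,2))
show('front',wline(im,m,f(215,437),f(655,348),.08,2))
b=cv2.cvtColor(im,cv2.COLOR_BGR2LAB)[:,:,1:2]
show('lead(a)',wline(b,m,f(664,345),f(620,228),.08,2))
im0=cv2.imread('pics/scene0.png')
for z in(.03,): show('face part',wline(im,m,f(672,465),f(720,580),z,2))
for p,z in((f(655,480),0),(f(226,575),0)): print(ray(m,*p,z).round(4))
```

```text
trail [ 0.5645 -0.0673] [ 0.4971 -0.061 ] len 0.0677 ang from +y (neg=to +x) 1.477
back [ 0.4936 -0.0594] [0.5059 0.1132] len 0.173 ang from +y (neg=to +x) -0.071
front [ 0.5656 -0.058 ] [0.5828 0.1079] len 0.1668 ang from +y (neg=to +x) -0.103
lead(a) [0.5782 0.1146] [0.5121 0.1191] len 0.0663 ang from +y (neg=to +x) 1.503
face part [0.5962 0.1065] [0.6537 0.1068] len 0.0575 ang from +y (neg=to +x) -1.565
[0.5758 0.1121 0.    ]
[ 0.5643 -0.0615  0.    ]
```

```bash
python3 -c "
from rig import manip; print(manip.sign_off())"
```

```text
the job is handed in; nothing more can be done
None
```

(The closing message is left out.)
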